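# Bed a foil roll in its cradle and chock it

## Task

The plywood cradle of foil rolls is going to the plate press on a trolley: roll the loose roll along the flat deck, without picking it up, into the empty V next to the roll already bedded, so that it lies square and fully home on both bearers. Then set the loose wooden chock down flat on the deck behind it, at the middle of its length, with the sloping face snug against the roll so that it cannot roll back. Let go, and leave the bedded roll and everything else on the bench where it is.

Things in the scene. Friction and masses are not known exactly. Their poses are not given: they have to be found in the camera images.
- cradle: Fixed plywood roll cradle, 347 long (its x) x 180 wide (y; 216 over the low steel carrying bows). Origin at bench level, z up; +x points from the open loading end to the end stop. Flat full-width deck 50 above the bench from x = -190 to +20. Beyond it two bearers, 24 thick, at y = +65 and -65, same height, each cut with two shallow V notches; then the stop board at x = 139 to 157, 78 high.
- berth (a point): Where the centre of a roll lies when fully home in the near, empty V: cradle (40, 0, 74.8) mm, axes as the cradle's. The deck is 24.8 below it. The Vs run along y, with bottoms at cradle x = 40 (empty) and 106 (occupied); each is 34 wide, 9.8 deep, with 30 degree sides.
- roll: Black foil roll to be bedded, on a cardboard core, diameter 60, length 180, about 0.5 kg. It starts across the deck at cradle x = -70 to -30 (axis along the cradle's y within 0.12 rad), centre 80 above the bench, and rolls freely; it drops 5 mm as it falls into the V. Origin at the centre of its axis; its y runs along the axis, x and z turn as it rolls.
- first_roll: An equal roll already bedded in the far V; origin at its centre. There are 6 mm between the two rolls when both are home.
- chock: Loose beech chock, 75 long (x), 45 wide (y), 42 high, 0.1 kg, lying on its base left or right of the cradle. Origin at the centre of its base, z up. Upright sides (y) and back (x = -37.5); flat top from x = -37.5 to +2, then a face sloping 50 degrees down to the toe, a sharp edge at x = +37.5. It touches the bedded roll when the toe lies 18 mm behind the berth (towards the loading end).
- chock_toe (a point): Middle of the chock's toe edge, on its base: chock (37.5, 0, 0).
- chock_heel (a point): Middle of the chock's back edge, on its base: chock (-37.5, 0, 0).
- stamp: Bystander: black and grey self-inking hand stamp, 62 x 44 x 80 high, standing on the bench on the side of the cradle where the chock is not. Origin at the centre of its underside.
- mug: Bystander: white mug, 78 across, 90 high, handle at its +y. Origin at the centre of its underside.
- stapler: Bystander: black stapler, 135 x 34 x 55 high. Origin at the centre of its underside.
There are look-alikes about, which are no part of the job. Leave any orange look-alike of the roll alone.

How it is judged:
On the way, in this order (a step that is already met when the one before it is completed fails the run):
1. the roll lies square and fully home in the empty V (x of roll in the frame of berth between -0.004 and 0.004 m and z of roll in the frame of berth between -0.004 and 0.003 m and y of roll in the frame of berth between -0.025 and 0.025 m and angle between the y axis of roll and the y axis of cradle, either way round below 0.05 rad), for 0.3 s.
2. the chock lies flat on the deck, its sloping face against the roll (all of step 1 and x of chock_toe in the frame of berth between -0.0235 and -0.0135 m and y of chock_toe in the frame of berth between -0.035 and 0.035 m and z of chock_toe in the frame of berth between -0.029 and -0.0205 m and x of chock_heel in the frame of berth below -0.085 m and angle between the x axis of chock and the x axis of cradle, either way round below 0.2 rad and angle between chock's own z axis and vertical below 0.08 rad), for 0.2 s.
At the end, for the whole second after the job is handed in: Roll at rest in the near V: within 4 mm along, 25 mm sideways, 3 mm in height, square within 0.05 rad. Chock released, flat on the deck, toe to the roll and within 5 mm of the touching position, 35 mm of the middle, 0.2 rad of square. Bedded roll within 8 mm of its start (all of step 2 and linear speed of each of roll, chock below 0.01 m/s and angular speed of roll below 0.2 rad/s and distance of first_roll from where it was at the start of the episode below 0.008 m).
It fails at once if the roll to be bedded is picked up (more than 15 mm off the deck) (z of roll in the frame of berth above 0.02 m).
It fails at once if a bystander on the bench is moved more than 30 mm (distance of any of stamp, mug, stapler from where it was at the start of the episode above 0.03 m).
It also fails if it takes over 50 s, if anything falls off the work surface, if the arm or the gripper's body presses on something with over 40 N, if the wrist force passes 120 N, or if a joint passes its speed limit or range.

## Robot

A 6-joint arm with a two-finger parallel gripper is mounted at the origin on the work surface. World frame = base frame: x ahead of the robot, y to its left, z up, the work surface at z = 0. Lengths are in m, angles in rad, forces in N, time in s.
With the tool pointing down it reaches from about 0.425 to 0.95 m from the base axis. Payload 3.5 kg.
Tool frame: the origin (TCP) lies midway between the tips of the shut fingers; the grasp point (between the pads) lies 19 mm behind it; z points along the fingers, y is the line along which they close (so a half turn about z gives the same grasp; the last joint's range is limited). The gripper opens to 85 mm and grips with 20 to 120 N. Pads are 22 mm wide; open, the fingers measure 114 mm over their backs; the gripper's body (76 mm by 85 mm) begins 54 mm behind the grasp point. The pads swing forward as they close: fully open they stand 13 mm farther back than shut.
Start: joints at [1.115, 0.286, 1.577, -0, 1.279, -0.15], TCP at [0.203, 0.644, 0.231] pointing down, gripper open.
Joint ranges: [-2.77, 2.77], [-0.9, 2.22], [0.21, 2.48], [-1.53, 4.67], [0.24, 2.81], [-2.84, 2.84]. Speed limits (rad/s): [2.79, 2.79, 3.14, 3.14, 3.14, 3.14].

## Interface

Orientations are given as a unit quaternion [x, y, z, w].
In Python, from plant import get_state, read_camera, ctrl gives the robot as it stands.
- The arm moves only by the shell command python3 -m crank 'ROWS' [FORCE]. ROWS is JSON, a list of rows, each a list of 3 entries, a list of its own where there are three numbers: the shift along the tool's x, y, z in mm, then the turn about the tool's z in degrees, then the closure in counts, from 0 (fully open) to 255 (shut). In form: [[[tx, ty, tz], yaw, claw], ...]. A call has 1 to 10 rows; each row is the pose to reach, as a shift and turn from the pose commanded when the call began, along the tool's axes at that moment; what a row does not reach only later rows make up. A row lasts 1/10 s, in which the tool goes at most 50 mm and 8.59 degrees, less where a joint would pass 70% of its speed; a pose out of reach is approached as far as the arm can. A call with a gripper value outside its range is refused whole. The fingers move at their own pace and stop on an object; FORCE is the grip in N (left out, the last holds). Time passes only in rows, so rows that repeat a pose let the fingers close. It gives the time, the measured TCP pose, the force, the opening and the grip force at its end, in the units of the state.
- get_state(): the state, without advancing time (a new reading comes with each control period).
- read_camera(name): name is "scene" or "top" or "wrist"; returns a dict with "frame" (400x640x3 uint8, blue, green, red), "range_z" (400x640 float32, m along the optical axis (not along the pixel's ray), 0 where there is no reading), "vfov" (degrees; the focal length in pixels is half the picture's height over the tangent of half this angle, whatever the lens; pixels are square), "cx", "cy" (the principal point, pixels), "origin" and "orientation" of the camera in the world. Camera axes: x right, y down, z forward; pixel columns grow to the right and rows downward; lengths in m; the calibration is good to about 2 mm. A picture is of the moment at which its call begins.
- ctrl.sign_off(): hands the job in; it is judged then, once.
The state is a dict: "time": time; "qpos": joint angles; "dq": joint speeds; "joint_efforts": joint torques, N m; "eef_pos": TCP position; "tcp_rot": TCP orientation; "contact_force": force on the tool from outside, world axes, zero at the start; "wrist_torque": the same for the moment, N m; "opening": opening from 0.0 (shut) to 1.0 (fully open); "finger_force": force on a finger pad.
Only numpy, scipy, OpenCV 4.12 (cv2) and the standard library are available. Lean on these libraries where they do the work, as an engineer would, in place of code of your own. Each camera call takes 0.05 s, during which the arm holds its last target. There are 200 camera calls.

## Working session

There is one attempt and no reset: what is moved stays moved. The work goes in short steps, Python scripts to look and compute and a shell command to move; the robot and the scene stay as the last step left them, time stands still between calls to the robot, and variables do not carry over. Pictures are saved under pics/ and viewed, at most 10 in all, crops included, and the job is handed in when it is done.

```bash
ls; mkdir -p pics
cat > h.py <<'E'
import numpy as np, cv2
from scipy.spatial.transform import Rotation as R
from plant import get_state, read_camera, ctrl
def cloud(c):
    h,w=c["range_z"].shape; f=h/2/np.tan(np.radians(c["vfov"])/2)
    v,u=np.mgrid[:h,:w]; z=c["range_z"]
    p=np.stack([(u-c["cx"])/f*z,(v-c["cy"])/f*z,z],-1)
    P=p@R.from_quat(c["orientation"]).as_matrix().T+np.array(c["origin"])
    P[z==0]=np.nan
    return P
E
python3 - <<'E'
from h import *
s=get_state(); print({k:np.round(v,3).tolist() for k,v in s.items()})
for n in ("top","scene"):
    c=read_camera(n); cv2.imwrite(f"pics/{n}.png",c["frame"]); np.save(f"pics/{n}.npy",cloud(c)); print(n,c["vfov"],c["origin"],c["orientation"])
E
```

```text
pics
{'time': 0.0, 'qpos': [1.115, 0.287, 1.578, 0.0, 1.279, -0.15], 'dq': [0.001, -0.001, 0.0, -0.001, -0.001, -0.001], 'joint_efforts': [0.0, -40.598, -29.262, -0.0, 0.006, -0.0], 'eef_pos': [0.203, 0.643, 0.23], 'tcp_rot': [0.152, 0.988, -0.001, -0.0], 'contact_force': [0.129, -0.7, -0.444], 'wrist_torque': [-0.043, 0.018, -0.007], 'finger_force': 0.0, 'opening': 1.0}
top 44.28807643372234 [ 0.31794635 -0.00642563  1.235575  ] [-0.70510942  0.70571259 -0.05006567  0.04778998]
scene 55.59322761579319 [ 0.84030905 -0.40132898  0.9706831 ] [ 0.89865735  0.35306412 -0.08958839 -0.24440667]
```

View pics/top.png

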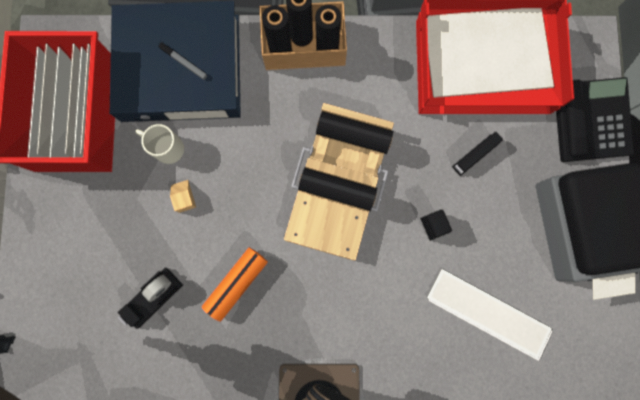

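View pics/scene.png

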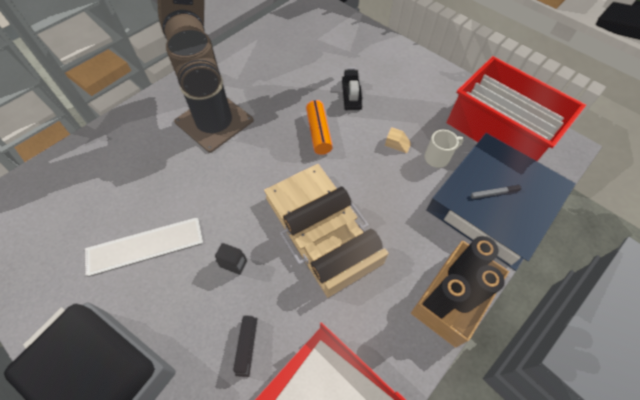

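The top view shows the cradle at about (340,180), deck end at the bottom, with the loose roll at (338,190) and the bedded roll at (355,132). The chock is at (181,195), the mug at (158,143), the stamp at (436,225) and the orange decoy at (235,285). The scene view shows the same, with the chock at (398,140).

Run:
```python
from h import *
T=np.load("pics/top.npy");S=np.load("pics/scene.npy")
im=cv2.imread("pics/top.png").astype(int)
print("bench z",np.nanmedian(T[300:330,300:400,2]), np.nanmedian(S[200:215,60:200,2]))
# cradle deck
t=T[95:265,280:395].reshape(-1,3); 
d=t[(abs(t[:,2]-.05)<.006)&(t[:,0]<T[205,330,0])]
r=cv2.minAreaRect((d[:,:2]*1000).astype(np.float32)); print("deck",r,cv2.boxPoints(r).tolist(),np.median(d[:,2]))
# rolls: high points
for nm,P,img in (("top",T,im),("scene",S,cv2.imread("pics/scene.png").astype(int))):
    q=P.reshape(-1,3); g=img.sum(2).reshape(-1)
    box=(abs(q[:,1]+.03)<.2)&(q[:,0]>.35)&(q[:,0]<.8)&(q[:,2]>.06)&(q[:,2]<.13)&(g<200)
    k=q[box]
    m=box.reshape(P.shape[:2]).astype(np.uint8); n,l,st,ce=cv2.connectedComponentsWithStats(m)
    for i in range(1,n):
        if st[i,4]<200: continue
        p=P[l==i]; r=cv2.minAreaRect((p[:,:2]*1000).astype(np.float32))
        top=p[p[:,2]>np.percentile(p[:,2],85)]
        L=cv2.fitLine((top[:,:2]*1000).astype(np.float32),cv2.DIST_HUBER,0,.01,.01).ravel()
        print(nm,"dark",ce[i].round(),np.round(r[0],1),np.round(r[1],1),round(r[2],1),"ztop",np.percentile(p[:,2],[50,98]).round(4),"line",L.round(3))
# chock
for nm,P,(a,b,c,d) in (("top",T,(170,225,155,210)),("scene",S,(120,165,380,420))):
    p=P[a:b,c:d].reshape(-1,3); p=p[(p[:,2]>.012)]
    r=cv2.minAreaRect((p[:,:2]*1000).astype(np.float32)); print(nm,"chock",r,cv2.boxPoints(r).round().tolist(),np.nanmax(p[:,2]))
    tp=p[p[:,2]>.037]; r=cv2.minAreaRect((tp[:,:2]*1000).astype(np.float32)); print("  top face",r,cv2.boxPoints(r).round().tolist())
for n,(a,b,c,d) in {"top":(170,225,155,210),"scene":(120,165,380,420)}.items():
    cr=cv2.imread(f"pics/{n}.png")[a:b,c:d]; cv2.imwrite(f"pics/c_{n}.png",cv2.resize(cr,(400,400)))
cv2.imwrite("pics/chock.png",np.hstack([cv2.imread("pics/c_top.png"),cv2.imread("pics/c_scene.png")]))
```

```text
bench z -0.0001365434322333492 1.7279310926932023e-05
deck ((429.51495361328125, -16.495071411132812), (180.21299743652344, 123.6054458618164), 74.19633483886719) [[345.5085754394531, -86.36412811279297], [464.4418029785156, -120.02706146240234], [513.5213623046875, 53.373985290527344], [394.5881042480469, 87.03691864013672]] 0.04983525649355802
top dark [354. 132.] [651.6 -85. ] [178.3  57. ] 73.7 ztop [0.1002 0.1079] line [ 2.78000e-01  9.61000e-01  6.53187e+02 -8.55820e+01]
top dark [337. 189.] [511.1 -42.7] [177.8  55.1] 73.1 ztop [0.1059 0.1128] line [ 2.90000e-01  9.57000e-01  5.13012e+02 -4.30350e+01]
scene dark [319. 213.] [528.4 -49.5] [174.4  27.9] 73.2 ztop [0.1019 0.1113] line [ 2.93000e-01  9.56000e-01  5.19656e+02 -4.59290e+01]
top chock ((499.5136413574219, 362.38116455078125), (67.31653594970703, 86.98719024658203), 15.778975486755371) [[455.0, 395.0], [479.0, 311.0], [544.0, 330.0], [520.0, 413.0]] 0.04857975360965394
  top face ((495.42730712890625, 340.4300231933594), (46.827579498291016, 45.70348358154297), 17.92373275756836) [[466.0, 355.0], [480.0, 311.0], [525.0, 326.0], [511.0, 369.0]]
scene chock ((504.9728088378906, 345.5428466796875), (67.69229125976562, 51.141502380371094), 17.386638641357422) [[465.0, 360.0], [480.0, 311.0], [545.0, 331.0], [530.0, 380.0]] 0.04644207077099982
  top face ((493.3179016113281, 342.4776611328125), (43.56790542602539, 50.2596549987793), 16.672861099243164) [[465.0, 360.0], [480.0, 312.0], [521.0, 325.0], [507.0, 373.0]]
```

View pics/chock.png

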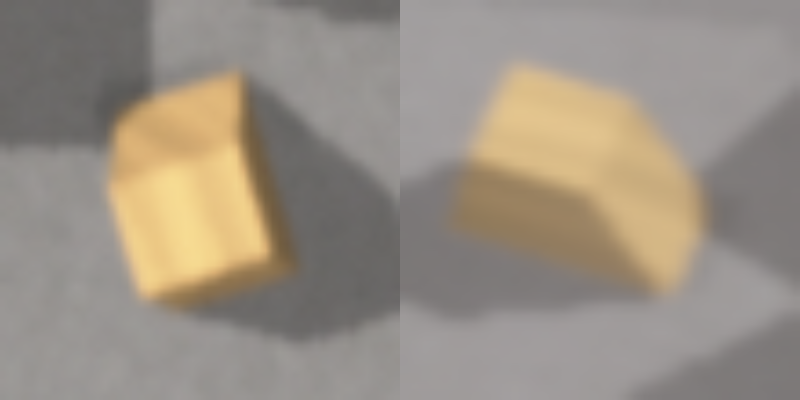

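The crop shows the chock's toe pointing up in the image, at about +17° in world. The top face is nearest the camera, and the back edge is towards the robot. The cradle estimate agrees with the bedded roll to within 1 mm, so I'll go behind the roll with the fingers open and spread along the roll's axis.

```bash
cat >> h.py <<'E'
ex=np.array([.962,-.272,0]); ey=np.array([.272,.962,0]); berth=np.array([.5913,-.0622,.0748])
def B(x,y,z): return berth+(ex*x+ey*y)/1000+np.array([0,0,z-berth[2]*1000])/1000  # cradle-axes mm from berth, world height mm
def plan(pts,yawdeg):
    "shift mm from the current pose, turn so that tool y gets world angle yawdeg (mod 180)"
    s=get_state(); M=R.from_quat(s["tcp_rot"]).as_matrix()
    a=np.degrees(np.arctan2(M[1,1],M[0,1])); turn=-((yawdeg-a+90)%180-90)
    for p in pts: print(np.round(M.T@(np.array(p)-s["eef_pos"])*1000,1))
    print("turn",round(turn,2),"now",np.round(s["eef_pos"],4),"tool y",round(a,2),"tilt",M[:,2].round(3),"q",np.round(s["qpos"],2))
E
python3 - <<'E'
from h import *
plan([[.46,.25,.2],B(-145,0,200),B(-145,0,55)],74.2)
E
```

```text
[-363.5 -297.5   30.6]
[-437.8 -560.    31.1]
[-437.9 -559.7  176.1]
turn -1.72 now [0.2029 0.6432 0.2301] tool y 72.48 tilt [-0.001 -0.002 -1.   ] q [ 1.12  0.29  1.58  0.    1.28 -0.15]
```

```bash
python3 -m crank '[[[-45,-37,10],0,0],[[-84,-68,20],-1.7,0],[[-122,-100,30],-1.7,0],[[-161,-132,30],-1.7,0],[[-200,-163,30],-1.7,0],[[-238,-195,30],-1.7,0],[[-277,-227,30],-1.7,0],[[-316,-258,30],-1.7,0],[[-355,-290,30],-1.7,0],[[-363,-297,30],-1.7,0]]' 40
python3 - <<'E'
from h import *
plan([B(-145,0,200),B(-145,0,56)],74.2)
E
```

```text
time: 1.1
eef_pos: [0.4614, 0.2479, 0.201]
tcp_rot: [0.139, 0.99, -0.0, 0.0]
contact_force: [0.7, 0.4, 0.6]
opening: 1.004
finger_force: 0.0
[ -65.5 -262.8    1.3]
[ -65.4 -262.7  145.3]
turn -0.22 now [0.4614 0.2479 0.201 ] tool y 73.98 tilt [ 0.    -0.001 -1.   ] q [ 0.3  -0.02  1.97 -0.    1.19 -0.99]
```

```bash
python3 -m crank '[[[-12,-45,0],0,0],[[-24,-90,0],0,0],[[-36,-140,0],0,0],[[-48,-185,0],0,0],[[-60,-230,0],0,0],[[-65,-263,0],0,0],[[-65,-263,40],0,0],[[-65,-263,80],0,0],[[-65,-263,100],0,0],[[-65,-263,100],0,0]]'
python3 - <<'E'
from h import *
c=read_camera("wrist"); cv2.imwrite("pics/w1.png",c["frame"])
plan([B(-145,0,56)],74.2)
P=cloud(c).reshape(-1,3); g=c["frame"].astype(int).sum(2).ravel()
k=P[(P[:,2]>.06)&(P[:,2]<.12)&(g<220)&(P[:,0]>.44)&(P[:,0]<.62)]; print(len(k), np.nanmin(k,0),np.nanmax(k,0))
E
```

```text
time: 2.1
eef_pos: [0.4475, -0.0189, 0.0975]
tcp_rot: [0.138, 0.99, 0.001, -0.004]
contact_force: [-0.0, -0.7, 0.0]
opening: 0.996
finger_force: 0.0
[-3.5 -2.7 43.8]
turn -0.03 now [ 0.4493 -0.0193  0.0998] tool y 74.17 tilt [-0.004  0.001 -1.   ] q [-0.27 -0.06  2.22  0.    0.99 -1.56]
14317 [ 0.44001402 -0.13537368  0.06088108] [0.52199564 0.03502906 0.11999786]
```

View pics/w1.png

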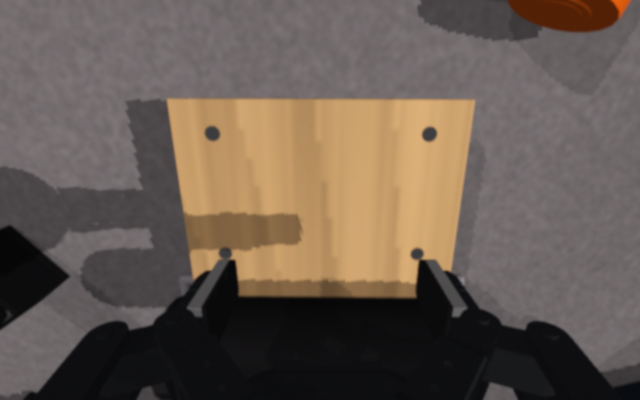

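The wrist view shows the deck square in the image, from (170,98) to (475,98). The open fingers, at about (215,280) and (440,280), are centred over it, behind the roll, which is the dark band at row 300 and below. Next I go down and start pushing.

```bash
python3 -m crank '[[[0,-2,20],0,0],[[0,-2,42],0,0],[[0,-2,42],0,0],[[-8,-2,42],0,0],[[-16,-2,42],0,0],[[-22,-2,42],0,0],[[-27,-2,42],0,0],[[-32,-2,42],0,0],[[-37,-2,42],0,0],[[-42,-2,42],0,0]]'
python3 - <<'E'
from h import *
plan([B(-60,0,56),B(-44,0,56)],74.2)
E
```

```text
time: 3.15
eef_pos: [0.491, -0.0331, 0.0593]
tcp_rot: [0.138, 0.99, 0.0, -0.0]
contact_force: [-0.1, 0.4, 0.9]
opening: 1.001
finger_force: 0.1
[-44.5  -0.7   3.3]
[-60.5  -0.7   3.3]
turn -0.02 now [ 0.491  -0.0331  0.0593] tool y 74.18 tilt [-0.  0. -1.] q [-0.27  0.1   2.14  0.    0.9  -1.57]
```

```bash
python3 -m crank '[[[-5,0,2],0,0],[[-10,0,3],0,0],[[-15,0,3],0,0],[[-20,0,3],0,0],[[-25,0,3],0,0],[[-29,0,3],0,0],[[-33,0,3],0,0],[[-36,0,3],0,0],[[-39,0,3],0,0],[[-42,0,3],0,0]]'
python3 - <<'E'
from h import *
plan([B(-44,0,56)],74.2)
c=read_camera("scene");P=cloud(c);g=c["frame"].astype(int).sum(2)
cv2.imwrite("pics/s2.png",cv2.resize(c["frame"][150:310,220:420],(750,600)))
E
```

```text
time: 4.15
eef_pos: [0.5312, -0.0444, 0.0563]
tcp_rot: [0.138, 0.99, 0.0, -0.0]
contact_force: [-1.1, -0.2, 0.1]
opening: 0.996
finger_force: 0.1
[-18.7  -0.7   0.3]
turn -0.02 now [ 0.5312 -0.0444  0.0563] tool y 74.18 tilt [-0.  0. -1.] q [-0.27  0.19  2.04 -0.    0.91 -1.57]
```

View pics/s2.png

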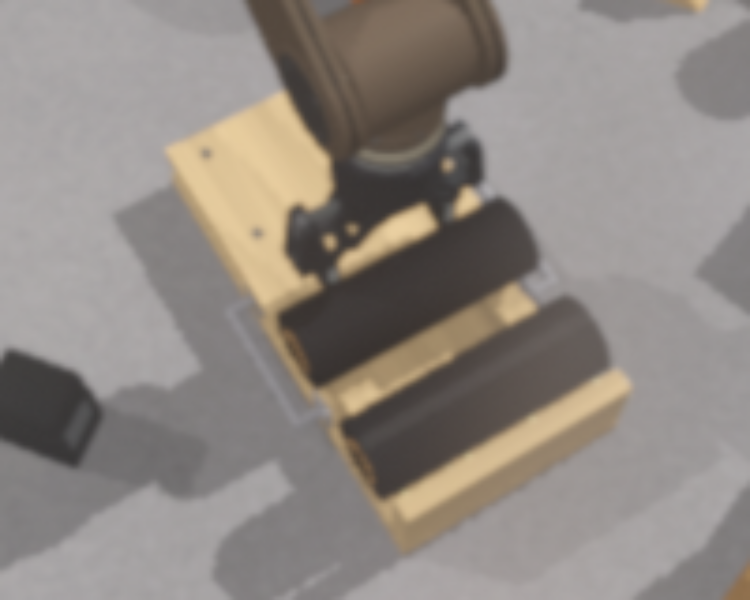

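The roll (about (410,290) in the crop) is moving square in front of the fingers and is just short of the V. I'll push slowly over the lip.

```bash
python3 -m crank '[[[-3,0,0],0,0],[[-6,0,0],0,0],[[-9,0,0],0,0],[[-12,0,0],0,0],[[-14,0,0],0,0],[[-16,0,0],0,0],[[-18,0,0],0,0],[[-18,0,0],0,0],[[-18,0,0],0,0],[[-18,0,0],0,0]]'
python3 - <<'E'
from h import *
c=read_camera("scene");P=cloud(c);g=c["frame"].astype(int).sum(2)
q=P.reshape(-1,3)-berth; X=q@ex*1000; Y=q@ey*1000; Z=P[...,2].ravel()*1000; g=g.ravel()
for lo,hi in ((-75,-45),(-45,-15),(-15,15),(15,45),(45,75)):
    o=[]
    for a,b in ((-25,35),(36,100)):
        m=(Y>lo)&(Y<hi)&(X>a)&(X<b)&(Z>85)&(Z<115)&(g<220)
        # circle fit, radius 30, in X-Z
        from scipy.optimize import least_squares
        r=least_squares(lambda p:np.hypot(X[m]-p[0],Z[m]-p[1])-30,[(0,75),(66,75)][a>0],loss="soft_l1",f_scale=1.5).x; o+=[m.sum(),*r.round(1)]
    print(lo,o)
for a,b in ((-20,20),(46,86)):
    m=(X>a)&(X<b)&(Z>95)&(g<220); print("ends",np.percentile(Y[m],[1,99]).round(1))
cv2.imwrite("pics/s3.png",cv2.resize(c["frame"][150:310,220:420],(750,600)))
plan([B(-75,0,56)],74.2)
E
```

```text
time: 5.2
eef_pos: [0.5482, -0.0493, 0.0563]
tcp_rot: [0.138, 0.99, 0.0, -0.0]
contact_force: [0.9, 1.2, -0.0]
opening: 1.0
finger_force: 0.0
-75 [np.int64(233), np.float64(-1.4), np.float64(74.5), np.int64(206), np.float64(64.9), np.float64(74.7)]
-45 [np.int64(227), np.float64(-1.0), np.float64(74.6), np.int64(109), np.float64(64.7), np.float64(75.0)]
-15 [np.int64(222), np.float64(-1.1), np.float64(74.6), np.int64(29), np.float64(66.7), np.float64(75.3)]
15 [np.int64(213), np.float64(-0.9), np.float64(74.8), np.int64(0), np.float64(66.0), np.float64(75.0)]
45 [np.int64(104), np.float64(-1.7), np.float64(74.5), np.int64(0), np.float64(66.0), np.float64(75.0)]
ends [-711.3  825.3]
ends [-646.6   -4.3]
[30.  -0.7  0.3]
turn -0.02 now [ 0.5482 -0.0493  0.0563] tool y 74.18 tilt [-0.  0. -1.] q [-0.27  0.23  2.    0.    0.91 -1.57]
```

View pics/s3.png

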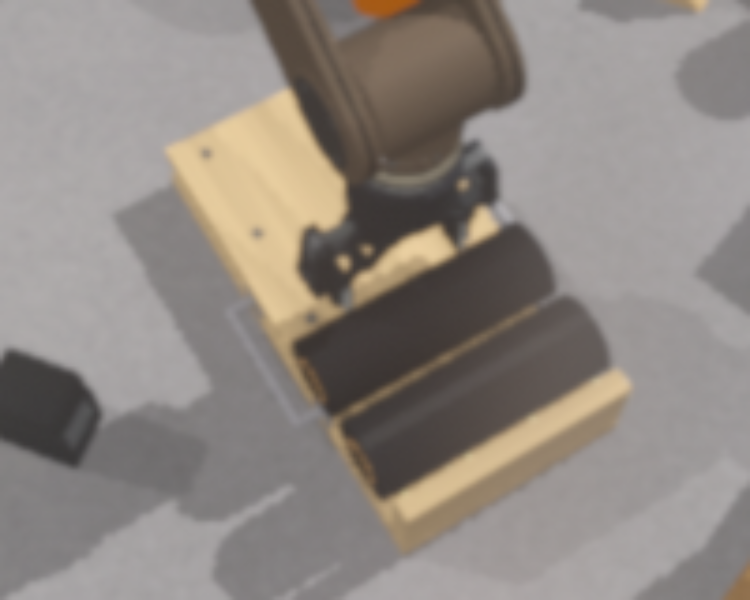

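Circle fits put the roll at x ≈ -1.1 and z ≈ 74.6. The bedded roll shows the same -1.2 mm offset from its nominal place, so that is calibration and the roll is home and square. The picture confirms it, with a thin even gap between the rolls. Next: retreat and go to the chock.

```bash
sed -i 's/^ex=.*/&\nberth=berth-.0012*ex/' h.py; python3 -m crank '[[[10,0,0],0,0],[[20,0,0],0,0],[[30,0,0],0,0],[[30,0,-30],0,0],[[30,0,-70],0,0],[[30,0,-110],0,0],[[30,0,-120],0,0],[[30,40,-120],0,0],[[30,85,-120],-8,0],[[30,130,-120],-16,0]]'
python3 - <<'E'
from h import *
plan([[.497,.3435,.16],[.497,.3435,.1]],107)
E
```

```text
time: 6.25
eef_pos: [0.5542, 0.085, 0.1758]
tcp_rot: [-0.004, 1.0, -0.0, -0.0]
contact_force: [1.3, -0.8, 0.6]
opening: 0.997
finger_force: 0.0
[ 55.2 258.9  15.8]
[ 55.2 258.9  75.8]
turn -16.58 now [0.5542 0.085  0.1758] tool y 90.42 tilt [-0.001 -0.    -1.   ] q [-0.03  0.09  1.91 -0.    1.14 -1.61]
```

```bash
python3 -m crank '[[[10,46,3],-8,0],[[20,92,6],-16.5,0],[[30,138,9],-16.5,0],[[40,184,12],-16.5,0],[[50,230,15],-16.5,0],[[55,259,16],-16.5,0],[[55,259,16],-16.5,0],[[55,259,16],-16.5,0]]'
python3 - <<'E'
from h import *
c=read_camera("wrist"); cv2.imwrite("pics/w2.png",c["frame"]); P=cloud(c); np.save("pics/w2.npy",P)
p=P.reshape(-1,3); p=p[(abs(p[:,0]-.5)<.06)&(abs(p[:,1]-.345)<.06)]
for lo,hi in ((.006,.05),(.038,.046)):
    k=p[(p[:,2]>lo)&(p[:,2]<hi)]
    if len(k)>20:
        r=cv2.minAreaRect((k[:,:2]*1000).astype(np.float32)); print(lo,len(k),np.round(r[0],1),np.round(r[1],1),r[2],cv2.boxPoints(r).round(1).tolist())
plan([[.497,.3435,.006]],107)
E
```

```text
time: 7.05
eef_pos: [0.498, 0.3427, 0.1594]
tcp_rot: [-0.146, 0.989, -0.001, -0.001]
contact_force: [-0.3, 0.2, 0.1]
opening: 0.997
finger_force: 0.0
0.006 3411 [504.2 342.1] [70.2 45. ] 18.246444702148438 [[463.79998779296875, 352.3999938964844], [477.8999938964844, 309.70001220703125], [544.5999755859375, 331.70001220703125], [530.5, 374.3999938964844]]
0.038 2416 [491.5 337.7] [43.2 44.5] 18.02341651916504 [[464.0, 352.1000061035156], [477.79998779296875, 309.79998779296875], [518.9000244140625, 323.20001220703125], [505.20001220703125, 365.5]]
[  0.8   2.  153.6]
turn -0.31 now [0.4985 0.342  0.1596] tool y 106.69 tilt [-0.001 -0.001 -1.   ] q [ 0.43  0.2   1.81 -0.    1.13 -1.43]
```

View pics/w2.png

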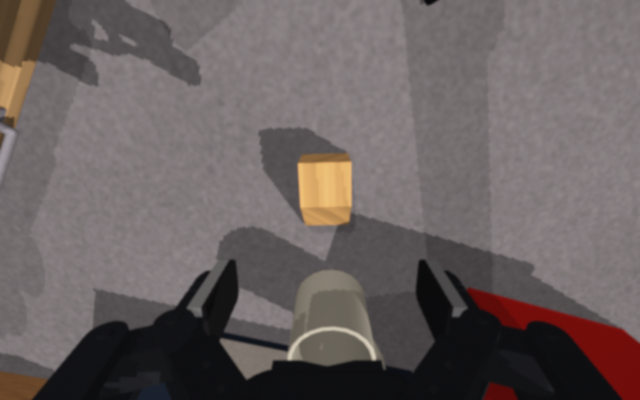

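The wrist view shows the chock at (325,190) between the finger planes, with its back face up in the image. The mug is at (335,320), clear of the fingers. The refined chock has its back middle at (470.9,331) and its axis at 18.1°.

Run:
```python
from h import *
plan([[.4952,.3389,.006]],108.1)
```

```text
[  3.9  -1.9 153.6]
turn -1.41 now [0.4985 0.342  0.1596] tool y 106.69 tilt [-0.001 -0.001 -1.   ] q [ 0.43  0.2   1.81 -0.    1.13 -1.43]
```

```bash
python3 -m crank '[[[4,-2,45],-1.4,0],[[4,-2,90],-1.4,0],[[4,-2,130],-1.4,0],[[4,-2,153],-1.4,0],[[4,-2,153],-1.4,0],[[4,-2,153],-1.4,200],[[4,-2,153],-1.4,255],[[4,-2,153],-1.4,255],[[4,-2,153],-1.4,255],[[4,-2,153],-1.4,255]]' 40 && python3 -m crank '[[[0,0,0],0,255],[[0,0,0],0,255],[[0,0,-5],0,255],[[0,0,-30],0,255],[[0,0,-75],0,255],[[0,0,-120],0,255],[[0,0,-140],0,255],[[0,0,-140],0,255]]'
python3 - <<'E'
from h import *
c=read_camera("wrist"); cv2.imwrite("pics/w3.png",c["frame"]); P=cloud(c); s=get_state()
M=R.from_quat(s["tcp_rot"]).as_matrix(); q=(P.reshape(-1,3)-s["eef_pos"])@M*1000; f=c["frame"].astype(int); sat=(f[...,2]-f[...,0]).ravel()
k=q[(abs(q[:,0])<70)&(abs(q[:,1])<40)&(q[:,2]>-60)&(q[:,2]<40)&(sat>30)]; print(len(k),np.percentile(k,[1,50,99],axis=0).round(1) if len(k) else 0)
for p in (-67.5,): plan([B(p,0,150),B(p,0,56)],74.2)
E
```

```text
time: 8.1
eef_pos: [0.4977, 0.3404, 0.0099]
tcp_rot: [-0.157, 0.988, 0.0, 0.002]
contact_force: [0.2, -1.1, 7.3]
opening: 0.522
finger_force: 43.4
time: 8.9
eef_pos: [0.4979, 0.3409, 0.152]
tcp_rot: [-0.157, 0.988, 0.001, 0.004]
contact_force: [0.3, 0.2, -1.9]
opening: 0.514
finger_force: 42.5
12752 [[-13.  -22.9 -36. ]
 [ 15.3  -0.6 -34.4]
 [ 26.4  21.3   4.5]]
[  91.7 -373.6   -1.6]
[  92.  -373.7   92.4]
turn 33.89 now [0.4963 0.3401 0.1488] tool y 108.09 tilt [ 0.003  0.001 -1.   ] q [ 0.43  0.21  1.83  0.    1.1  -1.45]
```

View pics/w3.png

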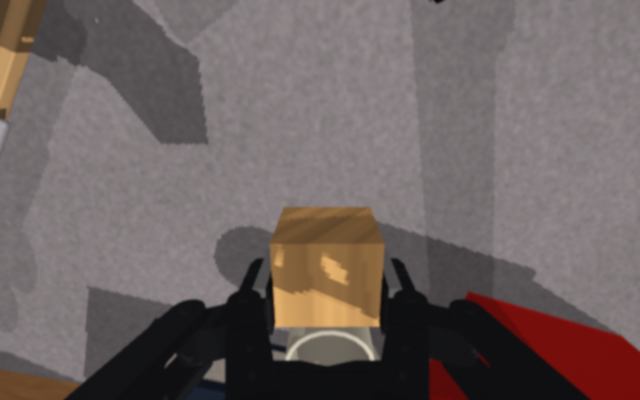

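The chock is held square between the pads, with its back face at rows 245–325. I check its attitude in the tool frame and then carry it over.

```bash
python3 -m crank '[[[8,-37,0],8,255],[[18,-74,0],16,255],[[27,-111,0],24,255],[[36,-148,0],32,255],[[46,-186,0],34,255],[[56,-225,0],34,255],[[66,-265,0],34,255],[[76,-300,0],34,255],[[90,-340,0],34,255],[[97,-373,0],34,255]]' && python3 -m crank '[[[0,0,0],0,255],[[0,0,0],0,255]]'
python3 - <<'E'
from h import *
c=read_camera("wrist"); P=cloud(c); s=get_state()
M=R.from_quat(s["tcp_rot"]).as_matrix(); q=(P.reshape(-1,3)-s["eef_pos"])@M*1000; f=c["frame"].astype(int); sat=(f[...,2]-f[...,0]).ravel()
k=q[(abs(q[:,0])<40)&(abs(q[:,1])<22)&(q[:,2]>-45)&(q[:,2]<10)&(sat>20)]
print(len(k)); 
t=k[k[:,2]<np.percentile(k[:,2],50)+2]; t=t[abs(t[:,2]-np.median(t[:,2]))<2.5]
A=np.c_[t[:,:2],np.ones(len(t))]; print("top plane",np.linalg.lstsq(A,t[:,2],rcond=None)[0].round(3),"n",len(t),"x",np.percentile(t[:,0],[1,99]).round(1))
b=k[(k[:,2]>-28)&(k[:,2]<3)]
if len(b)>50: A=np.c_[b[:,1:],np.ones(len(b))]; print("back plane x=",np.linalg.lstsq(A,b[:,0],rcond=None)[0].round(3),len(b),"zrange",np.percentile(k[:,2],[0.2,99.8]).round(1))
plan([B(-74,0,80),B(-74,0,57),B(-66.5,0,57)],74.2)
E
```

```text
time: 9.95
eef_pos: [0.5169, -0.0463, 0.144]
tcp_rot: [0.139, 0.99, 0.0, -0.003]
contact_force: [0.2, -0.3, -1.8]
opening: 0.525
finger_force: 42.5
time: 10.15
eef_pos: [0.5178, -0.0451, 0.1447]
tcp_rot: [0.139, 0.99, 0.001, -0.002]
contact_force: [-0.2, 0.7, -1.0]
opening: 0.523
finger_force: 42.4
12007
top plane [-2.0000e-03 -1.0000e-03 -3.1142e+01] n 8809 x [-12.5  27.1]
back plane x= [-3.0000e-03  1.1000e-02  2.7065e+01] 2650 zrange [-33.6   9.5]
[-0.6  2.8 65. ]
[-0.7  2.7 88. ]
[-8.2  2.8 88. ]
turn -0.15 now [ 0.5179 -0.0443  0.145 ] tool y 74.05 tilt [-0.004  0.002 -1.   ] q [-0.28  0.04  2.03  0.    1.08 -1.57]
```

```bash
python3 -m crank '[[[0,3,35],0,255],[[0,3,62],0,255],[[0,3,74],0,255],[[0,3,80],0,255],[[0,3,80],0,255],[[0,3,80],0,255]]' && python3 -m crank '[[[0,0,1],0,255],[[0,0,2],0,255],[[0,0,3],0,255],[[0,0,4],0,255],[[0,0,4],0,255]]'
python3 - <<'E'
from h import *
plan([B(-66,0,60.5)],74.2); print(get_state()["contact_force"])
E
```

```text
time: 10.8
eef_pos: [0.516, -0.0393, 0.067]
tcp_rot: [0.137, 0.991, 0.001, -0.006]
contact_force: [-14.1, 3.2, 13.0]
opening: 0.521
finger_force: 52.3
time: 11.3
eef_pos: [0.5161, -0.0393, 0.0667]
tcp_rot: [0.137, 0.991, 0.001, -0.008]
contact_force: [-24.9, 4.2, 34.4]
opening: 0.525
finger_force: 54.9
[-11.5  -1.6   6.1]
turn 0.06 now [ 0.5161 -0.0393  0.0667] tool y 74.26 tilt [-0.015  0.003 -1.   ] q [-0.27  0.15  2.07 -0.    0.94 -1.57]
[-24.93473899   4.21490799  34.44756402]
```

There's unexpected contact (34 N up, 25 N back) before the deck should be reached. I back off at once and look.

```bash
python3 -m crank '[[[2,0,-6],0,255],[[5,0,-12],0,255],[[5,0,-15],0,255],[[5,0,-15],0,255]]'
python3 - <<'E'
from h import *
from scipy.optimize import least_squares
plan([B(-66,0,60.5)],74.2); print(get_state()["contact_force"])
c=read_camera("scene");P=cloud(c);f=c["frame"].astype(int);g=f.sum(2).ravel()
q=P.reshape(-1,3)-berth; X=q@ex*1000; Y=q@ey*1000; Z=P[...,2].ravel()*1000
for lo,hi in ((-75,-45),(-45,-15),(-15,15),(15,45),(45,75)):
    m=(Y>lo)&(Y<hi)&(X>-30)&(X<32)&(Z>85)&(Z<115)&(g<220)
    print(lo,m.sum(),least_squares(lambda p:np.hypot(X[m]-p[0],Z[m]-p[1])-30,(0,75),loss="soft_l1",f_scale=1.5).x.round(1))
w=read_camera("wrist")
cv2.imwrite("pics/s4.png",np.vstack([cv2.resize(c["frame"][160:280,240:400],(480,300))[:, :],cv2.resize(w["frame"],(480,300))]))
s=get_state();P=cloud(w);M=R.from_quat(s["tcp_rot"]).as_matrix(); q=(P.reshape(-1,3)-s["eef_pos"])@M*1000; f=w["frame"].astype(int)
k=q[(abs(q[:,0])<40)&(abs(q[:,1])<22)&(q[:,2]>-45)&(q[:,2]<-25)]
A=np.c_[k[:,:2],np.ones(len(k))]; print("top",np.linalg.lstsq(A,k[:,2],rcond=None)[0].round(3),len(k),np.percentile(k[:,0],[1,99]))
E
```

```text
time: 11.7
eef_pos: [0.5156, -0.0402, 0.0783]
tcp_rot: [0.138, 0.99, -0.0, 0.0]
contact_force: [0.5, -0.3, -1.1]
opening: 0.524
finger_force: 50.6
[-11.6  -0.5  17.9]
turn -0.07 now [ 0.5156 -0.0402  0.0783] tool y 74.13 tilt [ 0.001 -0.    -1.   ] q [-0.27  0.13  2.07  0.    0.94 -1.57]
[ 0.53073627 -0.27128818 -1.05687555]
-75 231 [-0.1 74.8]
-45 222 [ 0.  74.6]
-15 215 [ 0.2 74.8]
15 190 [ 0.2 74.7]
45 61 [ 0.8 74.7]
top [ 3.2000e-02 -1.3000e-02 -3.2792e+01] 12186 [-36.1171991   22.50761916]
```

View pics/s4.png

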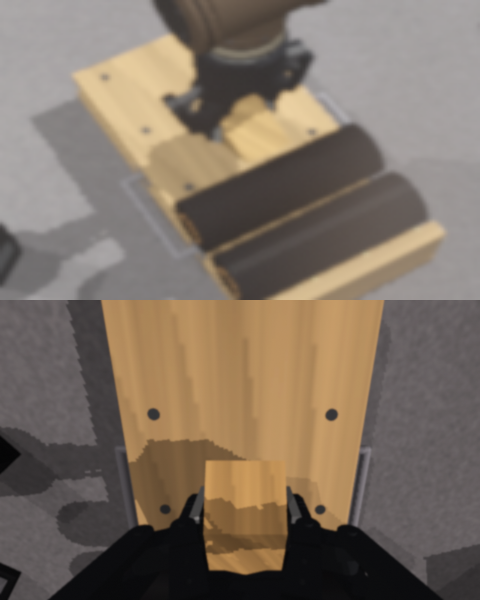

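The roll is still home (x ≈ 0, z ≈ 74.7). The chock seems to have pitched in the grip, so I take its profile.

Run:
```python
from h import *
w=read_camera("wrist");P=cloud(w);s=get_state();M=R.from_quat(s["tcp_rot"]).as_matrix(); q=(P.reshape(-1,3)-s["eef_pos"])@M*1000
print(s["eef_pos"])
for y0 in (-12,0,12):
    k=q[(abs(q[:,1]-y0)<5)&(q[:,2]>-50)&(q[:,2]<25)&(abs(q[:,0])<60)]
    print(y0,[(x,round(float(np.median(k[abs(k[:,0]-x)<1.5,2])),1),int((abs(k[:,0]-x)<1.5).sum())) for x in range(-40,46,4) if (abs(k[:,0]-x)<1.5).sum()>3])
b=q[(abs(q[:,1])<15)&(q[:,0]>10)&(q[:,0]<45)&(q[:,2]>-45)&(q[:,2]<20)]
for z in range(-32,16,4):
    m=abs(b[:,2]-z)<1.5
    if m.sum()>5: print("z",z,"x",np.percentile(b[m,0],[10,50,90]).round(1),m.sum())
```

```text
[ 0.51524111 -0.04060816  0.07777886]
-12 [(-36, -27.2, 51), (-32, -28.5, 71), (-28, -29.9, 84), (-24, -31.0, 79), (-20, -32.3, 88), (-16, -33.6, 92), (-12, -35.0, 95), (-8, -36.1, 105), (-4, -37.5, 122), (0, -38.6, 165), (4, -36.6, 228), (8, -34.1, 220), (12, -31.5, 217), (16, -29.0, 207), (20, -26.4, 201), (24, -24.0, 206), (28, -21.4, 199), (32, -19.0, 202)]
0 [(-40, -26.0, 25), (-36, -27.2, 66), (-32, -28.6, 80), (-28, -29.8, 81), (-24, -31.1, 84), (-20, -32.4, 85), (-16, -33.7, 92), (-12, -35.0, 103), (-8, -36.3, 97), (-4, -37.7, 111), (0, -38.6, 161), (4, -36.6, 235), (8, -34.1, 236), (12, -31.5, 216), (16, -29.0, 219), (20, -26.5, 207), (24, -24.0, 202), (28, -21.5, 205), (32, -19.0, 195)]
12 [(-36, -27.3, 35), (-32, -28.5, 78), (-28, -29.7, 80), (-24, -31.2, 80), (-20, -32.4, 91), (-16, -33.6, 97), (-12, -34.9, 105), (-8, -36.2, 111), (-4, -37.5, 116), (0, -38.6, 161), (4, -36.5, 230), (8, -34.1, 220), (12, -31.5, 217), (16, -28.9, 217), (20, -26.6, 208), (24, -24.0, 204), (28, -21.5, 196), (32, -18.8, 183)]
z -32 x [10.4 11.9 13.9] 759
z -28 x [15.2 17.6 20. ] 1029
z -24 x [21.5 23.9 26.4] 988
z -20 x [27.9 30.2 32.5] 894
z -16 x [32.2 33.2 33.4] 44
```

The top face is pitched about 32° toe-up. In the straight descent the toe came down on the roll's bulge, since the toe has to slip in under the roll from behind. To mend it, I back off 34 mm, rest the heel on the deck, release so the chock falls flat, regrip and slide it forward.

```bash
python3 -m crank '[[[10,0,0],0,255],[[22,0,0],0,255],[[34,0,0],0,255],[[34,0,4],0,255],[[34,0,8],0,255],[[34,0,9],0,255],[[34,0,10],0,255],[[34,0,10],0,255]]' && python3 -c "
from h import *
plan([B(-112,0,68)],74.2); print(get_state()['contact_force'])"
```

```text
time: 12.65
eef_pos: [0.4829, -0.0315, 0.0682]
tcp_rot: [0.139, 0.99, 0.0, -0.0]
contact_force: [0.3, -0.4, -1.8]
opening: 0.522
finger_force: 50.5
[ 0.5 -0.1  0.2]
turn -0.13 now [ 0.4829 -0.0315  0.0682] tool y 74.07 tilt [-0.  0. -1.] q [-0.28  0.07  2.15  0.    0.92 -1.57]
[ 0.322782   -0.39607451 -1.7565881 ]
```

```bash
python3 -m crank '[[[0,0,0.5],0,120],[[0,0,0.5],0,110],[[0,0,0.5],0,100],[[0,0,0.5],0,90],[[0,0,0.5],0,60],[[0,0,0.5],0,20],[[0,0,0.5],0,0],[[0,0,0.5],0,0]]'
python3 - <<'E'
from h import *
plan([B(-112,0,68)],74.2)
w=read_camera("wrist");P=cloud(w);P0=P.reshape(-1,3);q=P0-berth;X=q@ex*1000;Y=q@ey*1000;Z=P0[:,2]*1000
f=w["frame"].astype(int);sat=(f[...,2]-f[...,0]).ravel()
m=(Z>58)&(Z<105)&(abs(Y)<50)&(X<-30)&(X>-180)&(sat>20)
for x in range(-150,-40,8):
    k=m&(abs(X-x)<1.5)
    if k.sum()>8: print(x,np.percentile(Z[k],[20,50,90]).round(1),np.percentile(Y[k],[1,99]).round(1))
t=m&(abs(Z-92)<3)
if t.sum()>50:
    r=cv2.minAreaRect(np.c_[X[t],Y[t]].astype(np.float32)); print(r)
E
```

```text
time: 13.45
eef_pos: [0.4827, -0.0314, 0.0679]
tcp_rot: [0.138, 0.99, -0.0, 0.0]
contact_force: [-0.6, 0.4, 0.1]
opening: 0.995
finger_force: 0.0
[ 0.3 -0.1 -0.1]
turn -0.12 now [ 0.4827 -0.0314  0.0679] tool y 74.08 tilt [ 0. -0. -1.] q [-0.28  0.07  2.15 -0.    0.92 -1.57]
-118 [91.  91.4 92.1] [-23.8  41.2]
-110 [91.  91.4 92.1] [-23.8  41.2]
-102 [90.9 91.4 92.4] [-44.3  41.5]
-94 [91.  91.5 92.1] [-23.6  20.8]
-86 [91.  91.4 92. ] [-23.6  20.7]
((-101.9413833618164, 1.8982658386230469), (41.636714935302734, 92.57172393798828), 0.7600307464599609)
```

The chock lies flat on the deck (top at 91.4), heel at about -122 and toe at about -47, square and centred. Now I regrip 15 mm further forward.

```bash
python3 -m crank '[[[-7,0,3],0,0],[[-15,1,6],0,0],[[-15,1,7],0,0],[[-15,1,7],0,0],[[-15,1,7],0,100],[[-15,1,7],0,150],[[-15,1,7],0,200],[[-15,1,7],0,255],[[-15,1,7],0,255],[[-15,1,7],0,255]]' 25 && python3 -m crank '[[[-4,0,0],0,255],[[-9,0,0],0,255],[[-13,0,0],0,255],[[-17,0,0],0,255],[[-20,0,0],0,255],[[-22,0,0],0,255],[[-22,0,0],0,255]]'
python3 - <<'E'
from h import *
plan([B(-67,0,61)],74.2);print(get_state()["contact_force"])
w=read_camera("wrist");P=cloud(w);P0=P.reshape(-1,3);q=P0-berth;X=q@ex*1000;Y=q@ey*1000;Z=P0[:,2]*1000
f=w["frame"].astype(int);sat=(f[...,2]-f[...,0]).ravel()
t=(abs(Z-91.5)<2)&(abs(Y+1)<24)&(X<-40)&(X>-130)&(sat>20)
r=cv2.minAreaRect(np.c_[X[t],Y[t]].astype(np.float32)); print(r,"heel",np.percentile(X[t],[.5,99.5]),"toe est",np.percentile(X[t],.5)+75, "slope",np.polyfit(X[t],Z[t],1))
E
```

```text
time: 14.5
eef_pos: [0.4975, -0.0346, 0.061]
tcp_rot: [0.138, 0.99, -0.0, 0.0]
contact_force: [-0.4, 0.1, 1.5]
opening: 0.524
finger_force: 26.3
time: 15.2
eef_pos: [0.5192, -0.0408, 0.061]
tcp_rot: [0.139, 0.99, -0.0, 0.001]
contact_force: [0.1, 0.0, 2.8]
opening: 0.522
finger_force: 26.6
[-7.  -0.9 -0. ]
turn -0.12 now [ 0.5192 -0.0408  0.061 ] tool y 74.08 tilt [ 0.001 -0.    -1.   ] q [-0.27  0.16  2.07 -0.    0.91 -1.57]
[0.05709389 0.02985015 2.83357719]
((-78.8979721069336, -0.6500358581542969), (46.037994384765625, 41.57523727416992), 89.1151123046875) heel [-99.01372877 -59.06866508] toe est -24.013728765594294 slope [2.35752805e-03 9.16111176e+01]
```

```bash
python3 -m crank '[[[-2,0,0],0,255],[[-4,0,0],0,255],[[-5,0,0],0,255],[[-5,0,0],0,255]]' && python3 -m crank '[[[-0.5,0,0],0,255],[[-1,0,0],0,255],[[-1,0,0],0,255]]'
```

```text
time: 15.65
eef_pos: [0.5235, -0.042, 0.061]
tcp_rot: [0.138, 0.99, 0.0, 0.0]
contact_force: [-2.6, 0.5, 4.9]
opening: 0.522
finger_force: 26.9
time: 15.95
eef_pos: [0.5243, -0.0422, 0.0609]
tcp_rot: [0.138, 0.99, 0.0, -0.0]
contact_force: [-2.5, 1.5, 5.7]
opening: 0.525
finger_force: 26.9
```

```bash
python3 -m crank '[[[-0.5,0,0],0,255],[[-1,0,0],0,255],[[-1,0,0],0,255]]'
python3 - <<'E'
from h import *
from scipy.optimize import least_squares
print(get_state()["contact_force"])
c=read_camera("scene");P=cloud(c);g=c["frame"].astype(int).sum(2).ravel()
q=P.reshape(-1,3)-berth; X=q@ex*1000; Y=q@ey*1000; Z=P[...,2].ravel()*1000
for lo,hi in ((-80,-30),(-30,20),(20,70)):
    m=(Y>lo)&(Y<hi)&(X>-30)&(X<32)&(Z>85)&(Z<115)&(g<220)
    print(lo,m.sum(),least_squares(lambda p:np.hypot(X[m]-p[0],Z[m]-p[1])-30,(0,75),loss="soft_l1",f_scale=1.5).x.round(1))
w=read_camera("wrist");P=cloud(w);P0=P.reshape(-1,3);q=P0-berth;X=q@ex*1000;Y=q@ey*1000;Z=P0[:,2]*1000
f=w["frame"].astype(int);sat=(f[...,2]-f[...,0]).ravel()
t=(abs(Z-91.5)<2)&(abs(Y+1)<24)&(X<-40)&(X>-130)&(sat>20)
print("toe est",np.percentile(X[t],.5)+75, np.percentile(X[t],99.5)+35.5,"Z",np.median(Z[t]))
E
```

```text
time: 16.25
eef_pos: [0.5246, -0.0422, 0.061]
tcp_rot: [0.138, 0.99, 0.0, -0.001]
contact_force: [-5.6, 0.3, 7.0]
opening: 0.521
finger_force: 27.2
[-5.58717028  0.29569318  7.00212303]
-80 381 [-0.1 74.5]
-30 367 [-0.2 74.7]
20 243 [ 0.3 74.5]
toe est -18.396373857454194 -17.866975267911954 Z 91.42858815870385
```

The chock is snug: force is rising, the toe is at -18 mm, and the roll is still home. I ease off, release and rise straight up.

```bash
python3 -m crank '[[[0.7,0,0],0,255],[[0.7,0,0],0,110],[[0.7,0,0],0,80],[[0.7,0,0],0,40],[[0.7,0,0],0,0],[[0.7,0,0],0,0],[[0.7,0,-10],0,0],[[0.7,0,-40],0,0],[[0.7,0,-80],0,0],[[0.7,0,-110],0,0]]' && python3 -m crank '[[[30,0,0],0,0],[[60,30,0],0,0],[[60,75,0],0,0],[[60,120,0],0,0],[[60,165,0],0,0],[[60,210,0],0,0],[[60,210,0],0,0]]'
python3 - <<'E'
from h import *
from scipy.optimize import least_squares
c=read_camera("scene");P=cloud(c);f=c["frame"].astype(int);g=f.sum(2).ravel();sat=(f[...,2]-f[...,0]).ravel()
q=P.reshape(-1,3)-berth; X=q@ex*1000; Y=q@ey*1000; Z=P[...,2].ravel()*1000
for lo,hi in ((-80,-30),(-30,20),(20,70)):
    m=(Y>lo)&(Y<hi)&(X>-30)&(X<32)&(Z>85)&(Z<115)&(g<220)
    print(lo,m.sum(),least_squares(lambda p:np.hypot(X[m]-p[0],Z[m]-p[1])-30,(0,75),loss="soft_l1",f_scale=1.5).x.round(1))
t=(abs(Z-91.5)<2.5)&(abs(Y)<35)&(X<-40)&(X>-130)
r=cv2.minAreaRect(np.c_[X[t],Y[t]].astype(np.float32)); print(r,"toe est",np.percentile(X[t],.5)+75,"Y",np.percentile(Y[t],[1,99]),"Z",np.median(Z[t]),np.polyfit(X[t],Z[t],1)[0])
cv2.imwrite("pics/s5.png",cv2.resize(c["frame"][140:310,200:420],(776,600)))
E
```

```text
time: 17.35
eef_pos: [0.5253, -0.0425, 0.1739]
tcp_rot: [0.138, 0.99, -0.0, 0.001]
contact_force: [-0.5, -0.7, 1.3]
opening: 1.002
finger_force: 0.0
time: 18.05
eef_pos: [0.5254, 0.1804, 0.172]
tcp_rot: [0.136, 0.991, 0.001, 0.001]
contact_force: [-0.1, -0.5, 0.2]
opening: 0.998
finger_force: 0.0
-80 383 [-0.2 74.5]
-30 364 [ 0.2 74.7]
20 99 [ 0.2 74.5]
((-70.9004898071289, 2.79193115234375), (45.129737854003906, 45.99238204956055), 89.24910736083984) toe est -18.18729048428473 Y [-19.30731555  24.95545427] Z 91.74147118992198 0.001014309730457159
```

View pics/s5.png

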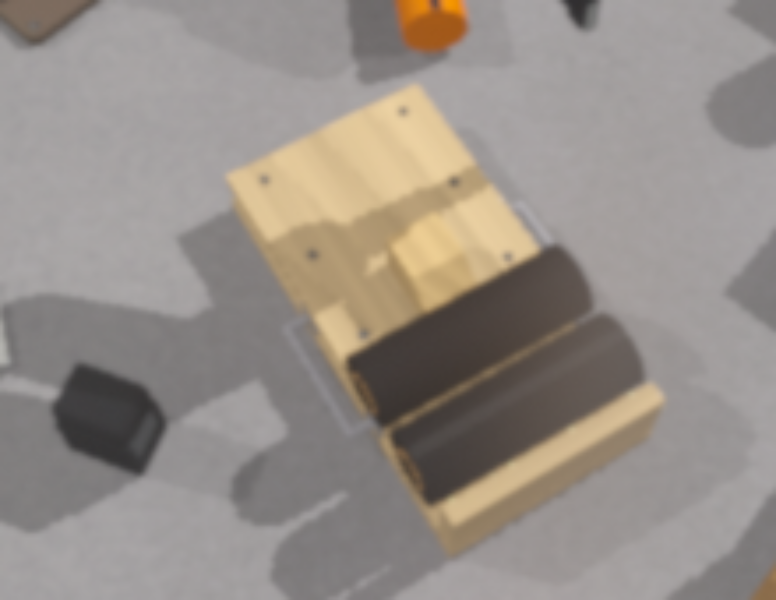

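The roll is bedded parallel beside the first one. The chock, at (430,260) in the crop, lies flat, square and snug at mid-length, and the arm is clear.

```bash
python3 -c "
from plant import ctrl
print(ctrl.sign_off())"
```

```text
the job is handed in; nothing more can be done
None
```

The job is handed in (no verdict was shown): by my last measurements the roll lies home and square in the near V, the chock is released flat, central and snug behind it, and I saw nothing else moved, though the chock's toe bumped the roll on my first try at placing it and I had to set it down and regrip.

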